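Draw the red pattern board from the leaning stack

ROBOT

A 6-joint arm with a two-finger parallel gripper is mounted at the origin on the work surface. World frame = base frame: x ahead of the robot, y to its left, z up, the work surface at z = 0. Lengths are in m, angles in rad, forces in N, time in s.
With the tool pointing down it reaches from about 0.275 to 0.85 m from the base axis. Payload 19 kg.
Tool frame: the origin (TCP) lies at the very end of the fingers, on their centre line; the grasp point (between the pads) lies 19 mm behind it (env.pinch_z is the distance from the TCP to the grasp point, in m); z points along the fingers, y is the direction in which the jaws open and shut (so a half turn about z gives the same grasp; the last joint's range is limited). The gripper opens to 85 mm and grips with 20 to 120 N. Pads are 22 mm wide; open, the fingers measure 114 mm over their backs; the gripper's body (76 mm by 85 mm) begins 54 mm behind the grasp point. The pads swing forward as they close: fully open they stand 13 mm farther back than shut.
Start: joints at [-1.476, 0.15, 1.437, -0, 1.554, -0.134], TCP at [0.13, -0.56, 0.231] pointing down, gripper open.
Joint ranges: [-2.8, 2.8], [-0.68, 2.1], [0.12, 2.68], [-1.39, 4.53], [0.16, 2.79], [-2.81, 2.81]. Speed limits (rad/s): [1.89, 1.89, 2.22, 3.01, 3.01, 3.01].

INTERFACE

Orientations are given as a unit quaternion [x, y, z, w].
In Python, from cell import env, read_camera gives the robot as it stands.
- The arm moves only by the shell command python3 -m pendant 'ROWS'. ROWS is a JSON object of lists of equal length, an entry for each row: "translation": the shift along the world's x, y, z normalised to -1 to 1, where 1 is 0.025 m, a list of three; "turn": the turn about the world's z normalised to -1 to 1, where 1 is 0.08 rad; "fingers": the closure, from -1 (fully open) to 1 (shut). A call has 1 to 12 rows; each row shifts and turns the pose as measured when the row begins; what a row does not reach is not made up. A row lasts 1/12 s, in which the tool goes at most 41.7 mm and 7.16 degrees, less where a joint would pass 70% of its speed; a pose out of reach is approached as far as the arm can. A call with a number of a shift or a turn outside -1 to 1 is refused whole. A call with a gripper value outside its range is refused whole. The fingers move at their own pace and stop on an object; the grip force is fixed at half the most. Time passes only in rows, so rows that do not move let the fingers close. It gives the time, the measured TCP pose, the force and the opening at its end, in the units of the state.
- env.state(): the state, without advancing time (a new reading comes with each control period).
- read_camera(name): name is "scene" or "top" or "wrist"; returns a dict with "img" (384x512x3 uint8, red, green, blue), "fx", "fy", "cx", "cy" (pixels), "pose" (4x4, takes a point from camera to world coordinates); the wrist camera has in their place "T_tool_cam" (4x4, takes a point from camera to tool coordinates, whose origin is the TCP and whose axes are the flange's). Camera axes: x right, y up, looking along -z (the intrinsics and any distortion apply to the point x, -y, -z); pixel columns grow to the right and rows downward; lengths in m; the calibration is good to about 2 mm. A picture is of the moment at which its call begins: read the wrist's pose just before it. There is no depth.
- env.finish_job(): hands the job in, once; it reports no verdict.
The state is a dict: "time_s": time; "q": joint angles; "qd": joint speeds; "joint_efforts": joint torques, N m; "ee_pos": TCP position; "tool_rot": TCP orientation; "ft_force": force on the tool from outside, world axes, zero at the start; "wrist_torque": the same for the moment, N m; "gripper_width": opening from 0.0 (shut) to 1.0 (fully open).
Only numpy, scipy, OpenCV 4.12 (cv2) and the standard library are available. Lean on these libraries where they do the work, as an engineer would, in place of code of your own. Each camera call takes 0.05 s, during which the arm holds its last target.

TASK

Draw the red pattern board up out of the stack leaning against the low wooden wall, and stand it tab up in the slot of the white holder, centred along the slot; lower it to the bottom of the slot before letting go. Leave the blue and the plain wooden board leaning where they are: do not lift them, drag them away or topple them.

Things in the scene. Friction and masses are not known exactly. Their poses are not given: they have to be found in the camera images.
- board_red: Red rigid panel 160 mm wide, 120 high, 8 thick, about 0.16 kg; a 40 mm wide grip tab rises 50 mm more from the middle of its top edge, free in front and behind. Leans 10 degrees, top toward the robot, face to face with the two other boards; order in the stack varies. Origin: centre of its bottom face; x through the thickness (away from the robot), y along the width, z up the board.
- board_blue: Blue board, same size and axes as the red, its tab centred 58 mm to +y (robot's left). Stays in the stack, which leans on a fixed wooden wall, 110 mm high and 200 mm long, at the stack's robot side. It may sink back by a board's thickness when the red one goes, which is fine.
- board_wood: Plain plywood board, same size and axes as the red, its tab centred 58 mm to -y (robot's right). Stays in the stack; it too may sink back by a board's thickness.
- holder: White fixed holder, base 100 x 150 mm. Two cheeks leave a slot 22 mm wide, 150 long, along its y, open at both ends. Slot floor 8 mm above the table; cheeks straight to 63 mm, then lips flare to a mouth about 43 mm wide at 86 mm height. Origin: centre of its underside; x across the slot, z up. A board let go in it leans some degrees on a cheek.
There are look-alikes about, which are no part of the job. What is shaped like the board_blue but purple or turquoise is not meant.

How it is judged:
By the outcome, as a careful person would: the job done as asked, in the order asked, and still so for the second after the job is handed in, with the robot touching nothing.
It also fails if it takes over 48 s, if anything falls off the work surface, if the arm or the gripper's body presses on something with over 40 N, if the wrist force passes 120 N, or if a joint passes its speed limit or range.

## Working session

There is one attempt and no reset: what is moved stays moved. The work goes in short steps, Python scripts to look and compute and a shell command to move; the robot and the scene stay as the last step left them, time stands still between calls to the robot, and variables do not carry over. Pictures are saved under pics/ and viewed, and the job is handed in when it is done.

```bash
mkdir -p pics; ls; python3 - <<'E'
from cell import env, read_camera
import cv2, numpy as np
s=env.state(); print(s)
for n in ["scene","top","wrist"]:
    c=read_camera(n); cv2.imwrite(f"pics/{n}0.png",c["img"][:,:,::-1])
    print(n,{k:(np.round(v,4).tolist() if k!="img" else 0) for k,v in c.items()})
E
```

```text
pics
{'time_s': 0.0, 'q': array([-1.47599325e+00,  1.50971349e-01,  1.43800537e+00,  3.35009151e-05,
        1.55380965e+00, -1.33990815e-01]), 'qd': array([-2.65369959e-04,  1.32709210e-03,  6.55393341e-04,  1.38816070e-03,
       -7.69205716e-04,  9.81676658e-05]), 'joint_efforts': array([ 4.69392962e-04, -7.13053679e+01, -5.70877969e+01, -6.08705636e-05,
        8.95862264e-03,  5.84384168e-06]), 'ee_pos': array([ 0.13038524, -0.55977519,  0.23069658]), 'tool_rot': array([ 9.93463659e-01,  1.14147282e-01,  2.84386451e-05, -5.96414359e-04]), 'ft_force': array([-0.0687233,  0.5804695, -0.7001931]), 'wrist_torque': array([ 0.07402074,  0.03749405, -0.03438035]), 'gripper_width': 1.0020314483408623}
scene {'img': 0, 'fx': 400.1423, 'fy': 400.1423, 'cx': 252.8866, 'cy': 191.0768, 'pose': [[-0.3833, -0.7878, 0.4822, 0.8423], [0.9236, -0.3281, 0.1981, 0.1777], [0.0022, 0.5213, 0.8534, 0.7365], [0.0, 0.0, 0.0, 1.0]]}
top {'img': 0, 'fx': 437.198, 'fy': 437.198, 'cx': 254.2614, 'cy': 187.0124, 'pose': [[-0.0063, 0.9965, -0.083, 0.3498], [-1.0, -0.0059, 0.0049, -0.0016], [0.0044, 0.083, 0.9965, 1.059], [0.0, 0.0, 0.0, 1.0]]}
wrist {'img': 0, 'fx': 305.7839, 'fy': 305.7839, 'cx': 253.0273, 'cy': 191.3648, 'T_tool_cam': [[-0.0023, 0.9648, 0.2631, 0.0662], [1.0, 0.0023, 0.0003, 0.0012], [-0.0003, 0.2631, -0.9648, -0.1431], [0.0, 0.0, 0.0, 1.0]]}
```

View pics/scene0.png

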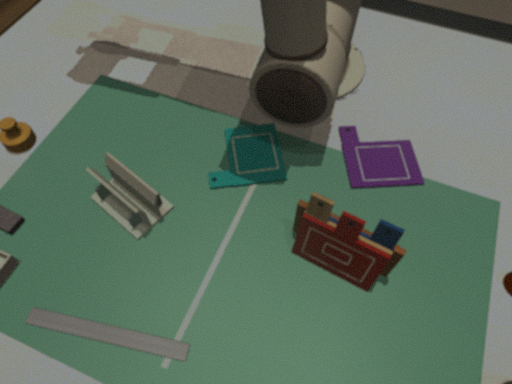

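View pics/top0.png

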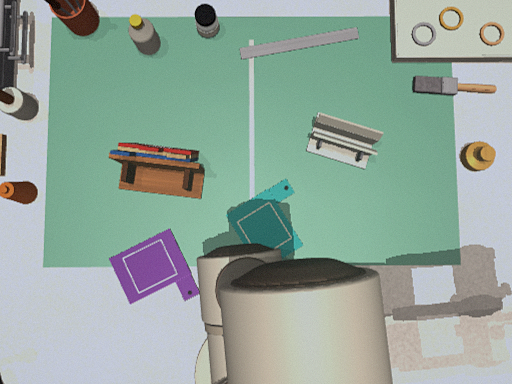

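View pics/wrist0.png

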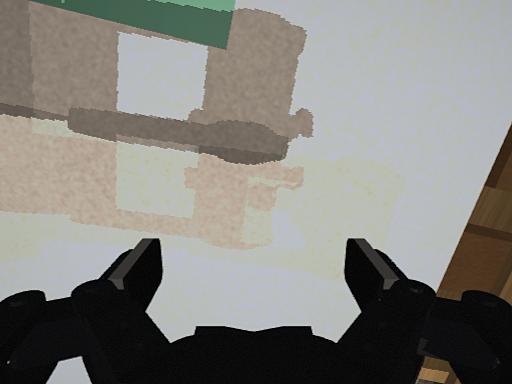

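```bash
python3 - <<'E'
import cv2
a=cv2.imread("pics/scene0.png"); b=cv2.imread("pics/top0.png")
cv2.imwrite("pics/c1.png",cv2.resize(a[180:300,270:430],None,fx=5,fy=5,interpolation=cv2.INTER_CUBIC))
cv2.imwrite("pics/c2.png",cv2.resize(b[130:210,95:215],None,fx=6,fy=6,interpolation=cv2.INTER_CUBIC))
cv2.imwrite("pics/c3.png",cv2.resize(a[145:245,75:185],None,fx=6,fy=6,interpolation=cv2.INTER_CUBIC))
cv2.imwrite("pics/c4.png",cv2.resize(b[100:180,295:395],None,fx=7,fy=7,interpolation=cv2.INTER_CUBIC))
E
```

```text
(no output)
```

View pics/c1.png

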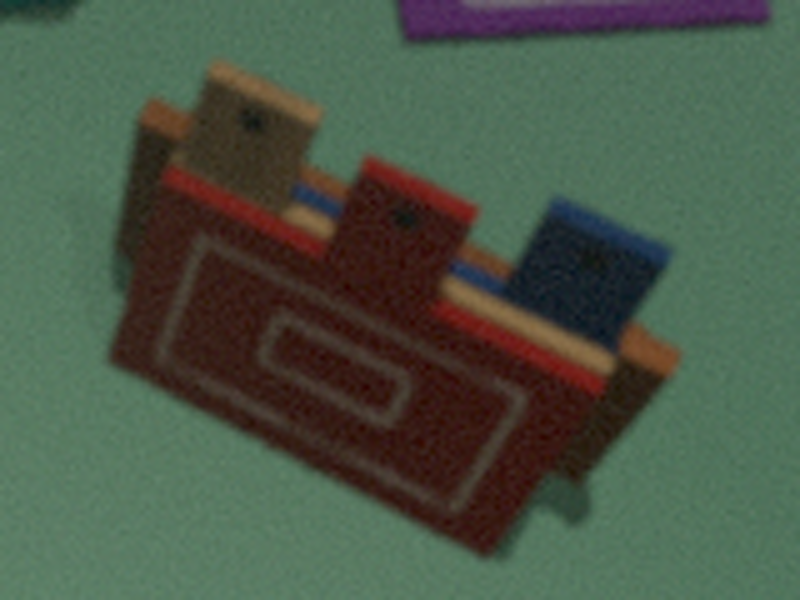

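View pics/c2.png

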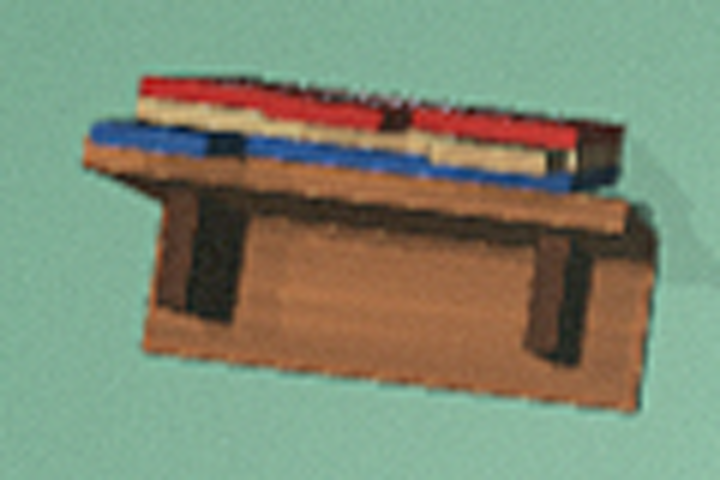

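View pics/c3.png

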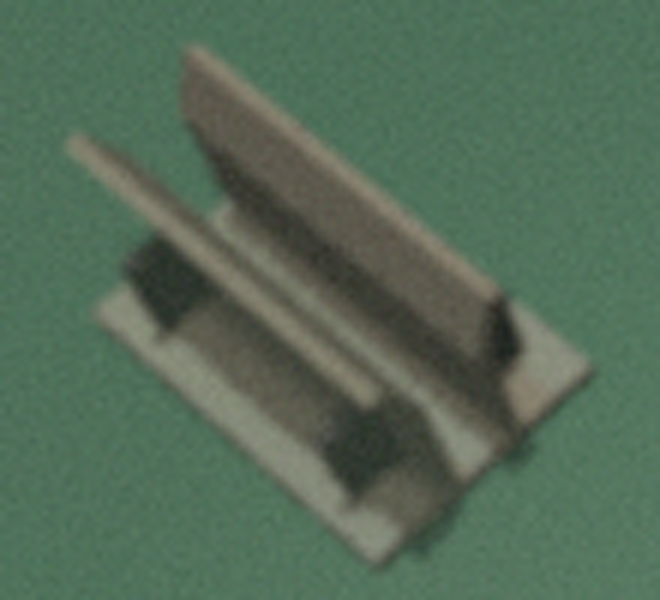

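View pics/c4.png

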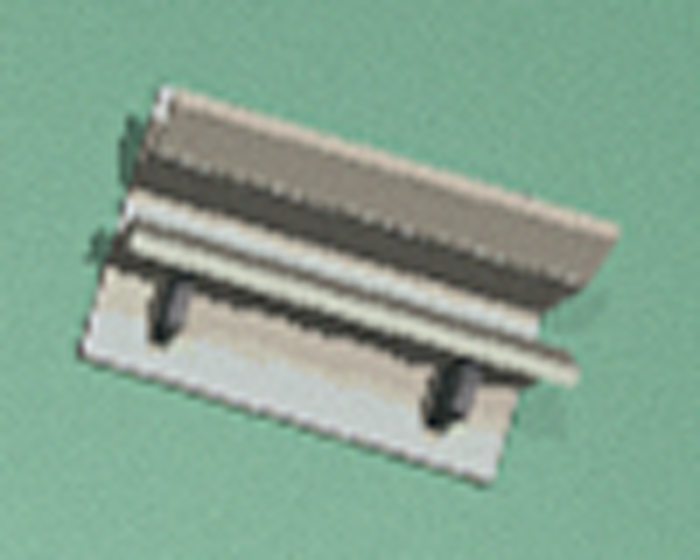

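```bash
cat > h.py <<'E'
import numpy as np, cv2
from cell import env, read_camera
def proj(c,P,pose=None):
    T=np.array(c["pose"] if pose is None else pose)
    p=(np.atleast_2d(P)-T[:3,3])@T[:3,:3]
    return np.c_[c["cx"]+c["fx"]*p[:,0]/-p[:,2], c["cy"]+c["fy"]*p[:,1]/p[:,2]]
def Rz(a): c,s=np.cos(a),np.sin(a); return np.array([[c,-s,0],[s,c,0],[0,0,1.]])
def Ry(a): c,s=np.cos(a),np.sin(a); return np.array([[c,0,s],[0,1,0],[-s,0,c]])
def board(L,x,y,yaw,lean=10):
    R=Rz(yaw)@Ry(-np.radians(lean))
    return (np.atleast_2d(L)@R.T)+[x,y,0.004*np.sin(np.radians(lean))]
def hold(L,x,y,yaw): return np.atleast_2d(L)@Rz(yaw).T+[x,y,0]
def draw(im,uv,col,s,off):
    p=((uv-off)*s).astype(int).reshape(-1,1,2)
    cv2.polylines(im,[p],True,col,1)
E
cat > fit.py <<'E'
from h import *
from scipy.optimize import least_squares
S=read_camera("scene");T=read_camera("top")
s=lambda x,y:[270+x/5,180+y/5]
t=lambda x,y:[95+x/6,130+y/6]
# red: local front face x=+.004
LS=np.array([[.004,-.08,0],[.004,.08,0],[.004,.08,.12],[.004,-.08,.12],[.004,-.02,.17],[.004,.02,.17],[-.004,-.02,.17],[-.004,.02,.17]])
US=np.array([s(110,362),s(490,555),s(600,396),s(160,188),s(360,178),s(470,222),s(370,155),s(482,206)])
LT=np.array([[.004,.08,.12],[-.004,.08,.12],[.004,-.08,.12],[-.004,-.08,.12]])
UT=np.array([t(142,77),t(138,97),t(578,126),t(577,148)])
f=lambda v:np.r_[(proj(S,board(LS,*v[:3]))-US).ravel(),(proj(T,board(LT,*v[:3]))-UT).ravel()]
r=least_squares(f,[.45,.2,-.1]);print("red",r.x,np.degrees(r.x[2]));print(np.round(r.fun.reshape(-1,2),1).tolist())
vr=r.x
s2=lambda x,y:[75+x/6,145+y/6]; t2=lambda x,y:[295+x/7,100+y/7]
HS=np.array([[.05,.075,.008],[-.05,.075,.008],[.05,-.075,.008],]);UHS=np.array([s2(375,560),s2(593,368),s2(95,308)])
HT=np.array([[-.05,.075,.008],[-.05,-.075,.008]]);UHT=np.array([t2(85,350),t2(490,480)])
f2=lambda v:np.r_[(proj(S,hold(HS,*v))-UHS).ravel(),(proj(T,hold(HT,*v))-UHT).ravel()]
r=least_squares(f2,[.45,-.2,-.2]);print("hold",r.x,np.degrees(r.x[2]));print(np.round(r.fun.reshape(-1,2),1).tolist())
vh=r.x
np.save("fit.npy",np.r_[vr,vh])
def B(x): return np.array([[x,-.08,0],[x,.08,0],[x,.08,.12],[x,.02,.12],[x,.02,.17],[x,-.02,.17],[x,-.02,.12],[x,-.08,.12]])
def H(z,x,): return np.array([[-x,-.075,z],[x,-.075,z],[x,.075,z],[-x,.075,z]])
for C,n,o1,o2,k in((S,"s",(270,180),(75,145),5),(T,"t",(95,125),(295,95),6)):
    im=C["img"][:,:,::-1]
    a=cv2.resize(im[o1[1]:o1[1]+110,o1[0]:o1[0]+150 if n=="s" else o1[0]+130],None,fx=k,fy=k)
    for x in(.004,-.004): draw(a,proj(C,board(B(x),*vr)),(0,255,255),k,o1)
    b=cv2.resize(im[o2[1]:o2[1]+110,o2[0]:o2[0]+110],None,fx=k,fy=k)
    for z,x in((.008,.05),(.008,.011),(.086,.0215)): draw(b,proj(C,hold(H(z,x),*vh)),(0,0,255),k,o2)
    hh=max(a.shape[0],b.shape[0])
    a=cv2.copyMakeBorder(a,0,hh-a.shape[0],0,0,0);b=cv2.copyMakeBorder(b,0,hh-b.shape[0],0,0,0)
    o=np.hstack([a,b]); o=cv2.resize(o,None,fx=min(1,800/o.shape[1]),fy=min(1,800/o.shape[1]))
    cv2.imwrite(f"pics/fit_{n}.png",o)
E
python3 fit.py
```

```text
red [ 0.53457929  0.21012483 -0.11539076] -6.611403615536793
[[-1.2, 0.2], [-0.4, 0.6], [-0.0, -0.7], [-0.3, -1.3], [-1.0, -1.7], [0.5, 0.4], [-1.2, -0.4], [-0.3, 0.2], [-1.8, -0.4], [-1.4, -0.1], [-1.3, -0.6], [-1.5, -0.6]]
hold [ 0.55082028 -0.21800411 -0.31141833] -17.84295583870233
[[-0.6, 0.2], [-0.4, -1.2], [-1.1, 0.1], [-1.9, 0.3], [-0.5, 0.2]]
```

View pics/fit_s.png

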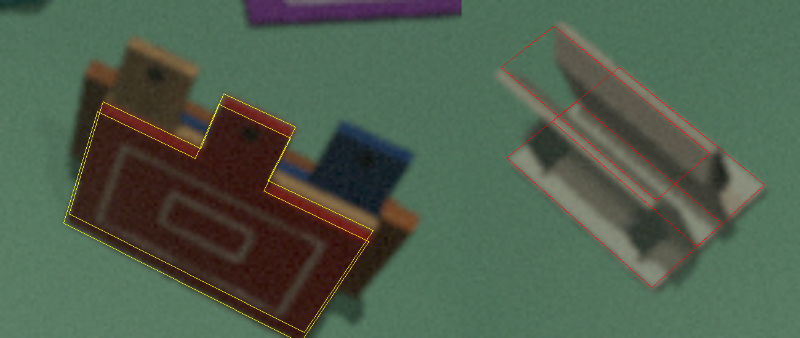

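View pics/fit_t.png

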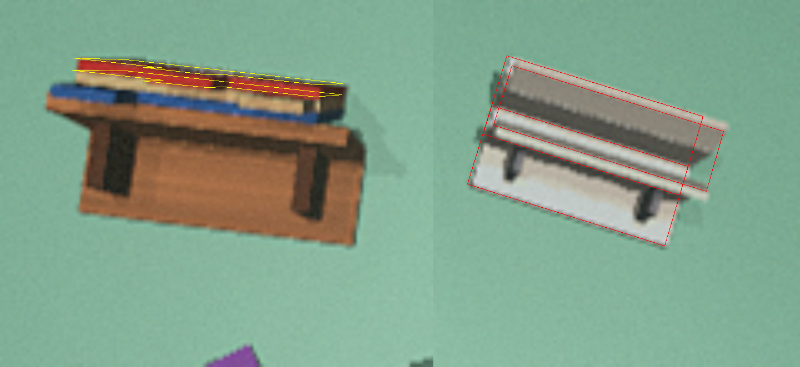

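Candidates (scene picture): the red board with central tab at (340,245), blue at (388,235), wood at (318,208), and the off-job purple at (380,162) and turquoise at (250,155). The close crop shows that the only red board is the outermost one, farthest from the robot. The holder is at (130,195). I'll move above the red tab now.

```bash
python3 -m pendant '{"translation":[[0.43,0.88,0.2],[0.43,0.88,0.2],[0.43,0.88,0.2],[0.43,0.88,0.2],[0.43,0.88,0.2],[0.43,0.88,0],[0.43,0.88,0],[0.43,0.88,0],[0.43,0.88,0],[0.43,0.88,0],[0.43,0.88,0],[0.43,0.88,0]],"turn":[0.5,0.5,0.5,0.5,0.5,0.5,0.5,0.5,0.5,0.5,0.5,0.5],"fingers":[-1,-1,-1,-1,-1,-1,-1,-1,-1,-1,-1,-1]}'
```

```text
time_s: 1.25
ee_pos: [0.2606, -0.286, 0.2542]
tool_rot: [0.935, 0.354, -0.001, -0.002]
ft_force: [1.1, -1.2, 0.9]
gripper_width: 0.996
```

```bash
python3 -m pendant '{"translation":[[0.43,0.88,0],[0.43,0.88,0],[0.43,0.88,0],[0.43,0.88,0],[0.43,0.88,0],[0.43,0.88,0],[0.43,0.88,0],[0.43,0.88,0],[0.43,0.88,0],[0.43,0.88,0],[0.43,0.88,0],[0.43,0.88,0]],"turn":[0.4,0.4,0.4,0.4,0.4,0.4,0.4,0.4,0.4,0.4,0.4,0.4],"fingers":[-1,-1,-1,-1,-1,-1,-1,-1,-1,-1,-1,-1]}'
```

```text
time_s: 2.25
ee_pos: [0.3924, -0.0069, 0.2554]
tool_rot: [0.845, 0.534, 0.001, 0.001]
ft_force: [-0.7, -1.1, 0.4]
gripper_width: 0.999
```

```bash
python3 -m pendant '{"translation":[[0.45,0.85,0],[0.45,0.85,0],[0.45,0.85,0],[0.45,0.85,0],[0.45,0.85,0],[0.45,0.85,0],[0.45,0.85,0],[0.45,0.85,0],[0.4,0.6,0],[0.3,0.5,0],[0.1,0.2,0],[0,0,0]],"turn":[0.4,0.4,0.4,0.4,0.4,0.4,0.4,0.4,0.4,0.4,0.2,0],"fingers":[-1,-1,-1,-1,-1,-1,-1,-1,-1,-1,-1,-1]}'
python3 - <<'E'
from h import *
from scipy.spatial.transform import Rotation as R
s=env.state(); c=read_camera("wrist")
T=np.eye(4);T[:3,:3]=R.from_quat(s["tool_rot"]).as_matrix();T[:3,3]=s["ee_pos"]
P=T@np.array(c["T_tool_cam"])
v=np.load("fit.npy")[:3]
im=c["img"][:,:,::-1].copy()
cv2.imwrite("pics/w1raw.png",im)
def B(x): return np.array([[x,-.08,0],[x,.08,0],[x,.08,.12],[x,.02,.12],[x,.02,.17],[x,-.02,.17],[x,-.02,.12],[x,-.08,.12]])
o=cv2.resize(im,None,fx=1.5,fy=1.5)
for x in(.004,-.004): draw(o,proj(c,board(B(x),*v),P),(0,255,255),1.5,(0,0))
cv2.imwrite("pics/w1.png",o)
print(s["ee_pos"],np.degrees(np.arctan2(T[1,0],T[0,0])),s["q"])
E
```

```text
time_s: 3.25
ee_pos: [0.5063, 0.2121, 0.254]
tool_rot: [0.736, 0.677, 0.001, 0.0]
ft_force: [-0.2, 0.8, 0.5]
gripper_width: 1.001
[0.50634367 0.21205904 0.25395782] 85.26245127515098 [2.56179961e-01 8.83412852e-02 1.46122293e+00 1.16513393e-04
 1.59046287e+00 3.38868620e-01]
```

View pics/w1.png

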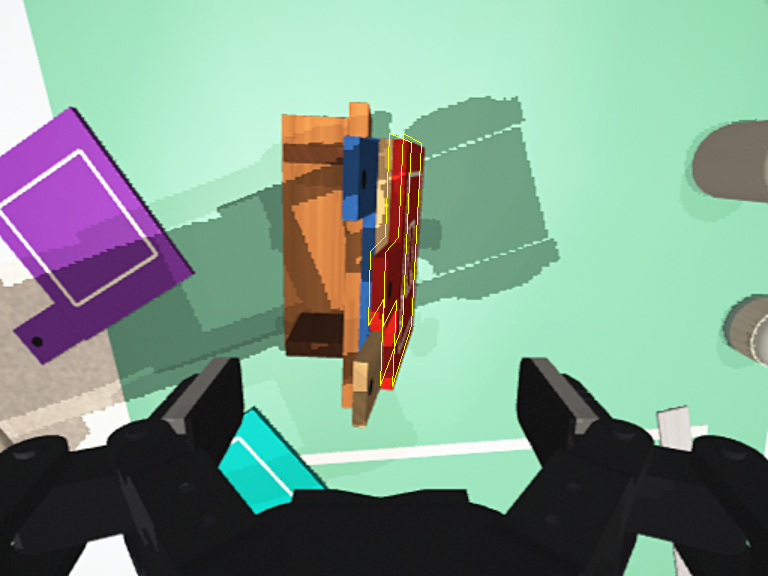

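Overlay agrees with the wrist view: the red tab is at about (380,300) and the outline lies on the board to about 1–2 mm. Next I correct yaw and x, then go down.

```bash
python3 -m pendant '{"translation":[[0.2,0,-0.4],[0,0,-0.7],[0,0,-0.8],[0,0,-0.8],[0,0,-0.8],[0,0,-0.6],[0,0,-0.4],[0,0,-0.2],[0,0,0]],"turn":[-0.2,-0.2,0,0,0,0,0,0,0],"fingers":[-1,-1,-1,-1,-1,-1,-1,-1,-1]}'
cat > w.py <<'E'
from h import *
import sys
from scipy.spatial.transform import Rotation as R
def pose(s):
    T=np.eye(4);T[:3,:3]=R.from_quat(s["tool_rot"]).as_matrix();T[:3,3]=s["ee_pos"];return T
if __name__=="__main__":
    n=sys.argv[1]
    s=env.state(); c=read_camera("wrist");S=read_camera("scene")
    cv2.imwrite(f"pics/{n}_w.png",c["img"][:,:,::-1]);cv2.imwrite(f"pics/{n}_s.png",S["img"][:,:,::-1])
    o=np.hstack([c["img"],S["img"]])[:,:,::-1]
    cv2.imwrite(f"pics/{n}.png",cv2.resize(o,(800,300),interpolation=cv2.INTER_AREA))
    T=pose(s);print(s["time_s"],s["ee_pos"],np.degrees(np.arctan2(T[1,0],T[0,0])),s["ft_force"],s["gripper_width"])
E
python3 w.py a2
```

```text
time_s: 4.05
ee_pos: [0.5099, 0.2039, 0.1291]
tool_rot: [0.754, 0.657, 0.001, 0.002]
ft_force: [0.1, 0.3, -1.3]
gripper_width: 0.996
4.05 [0.50991458 0.20387702 0.12912143] 82.12048440294429 [ 0.11545015  0.25917116 -1.2904801 ] 0.9961830179453621
```

View pics/a2.png

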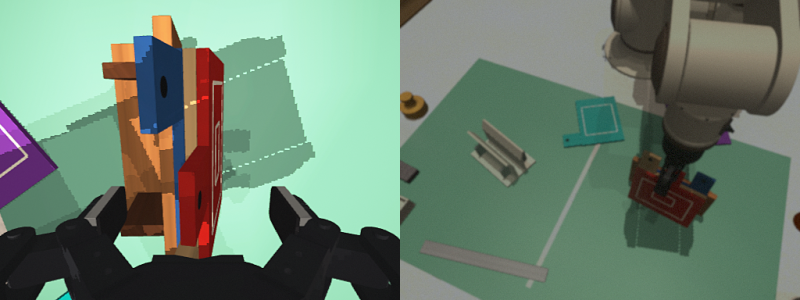

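```bash
python3 -m pendant '{"translation":[[0.05,0.3,-0.1],[0,0.05,0],[0,0,0]],"turn":[0.25,0,0],"fingers":[-1,-1,-1]}'
python3 w.py a3
```

```text
time_s: 4.4
ee_pos: [0.513, 0.214, 0.1303]
tool_rot: [0.747, 0.665, 0.004, 0.003]
ft_force: [-1.0, 0.1, -0.4]
gripper_width: 1.001
4.4 [0.5130464  0.21399758 0.13033994] 83.38476116862556 [-1.01585604  0.09852484 -0.39319062] 1.0007451089444497
```

View pics/a3_w.png

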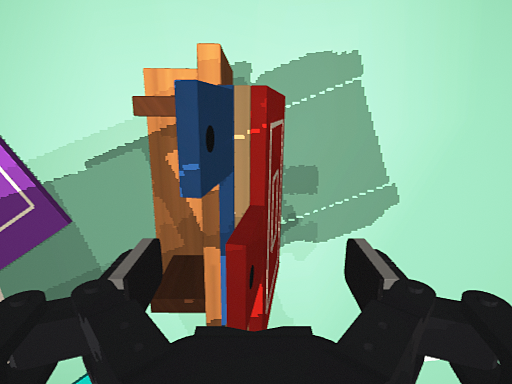

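```bash
python3 -m pendant '{"translation":[[0,0,-0.12],[0,0,0],[0,0,0],[0,0,0],[0,0,0],[0,0,0]],"turn":[0,0,0,0,0,0],"fingers":[0.4,0.4,0.4,0.4,0.4,0.4]}'
python3 w.py a4
```

```text
time_s: 5.0
ee_pos: [0.513, 0.2138, 0.1273]
tool_rot: [0.747, 0.665, 0.004, 0.003]
ft_force: [0.5, 0.2, -0.2]
gripper_width: 0.304
5.0 [0.51297508 0.21380764 0.12728162] 83.37220366915565 [ 0.52450694  0.22622272 -0.21901333] 0.3043880750793594
```

View pics/a4_w.png

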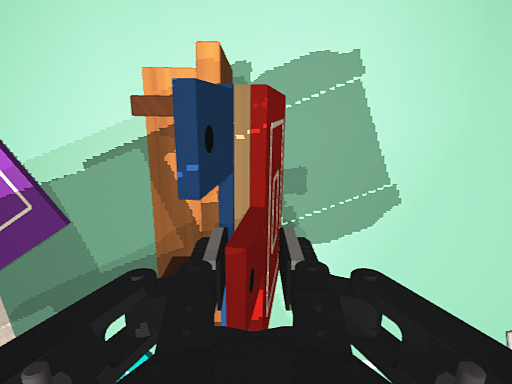

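Fingers at (215,250) and (290,250) straddle the red tab with no contact; blue and wood tabs are clear of them. I close fully.

```bash
python3 -m pendant '{"translation":[[0,0,0],[0,0,0],[0,0,0],[0,0,0],[0,0,0],[0,0,0]],"turn":[0,0,0,0,0,0],"fingers":[1,1,1,1,1,1]}'
python3 w.py a5
```

```text
time_s: 5.6
ee_pos: [0.5159, 0.2136, 0.1288]
tool_rot: [0.747, 0.665, 0.007, 0.005]
ft_force: [0.7, 0.4, -0.9]
gripper_width: 0.086
5.6 [0.51591448 0.21356856 0.1287565 ] 83.3306506539923 [ 0.67764203  0.36331123 -0.88066052] 0.08626833819270643
```

View pics/a5_w.png

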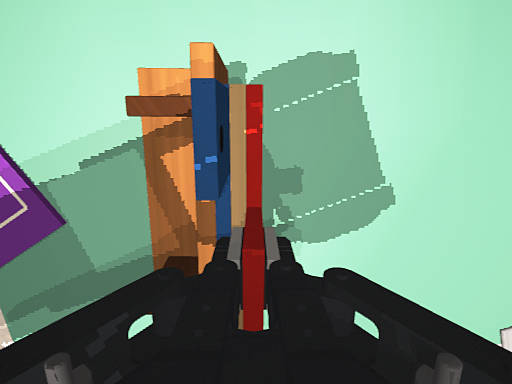

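View pics/a5_s.png

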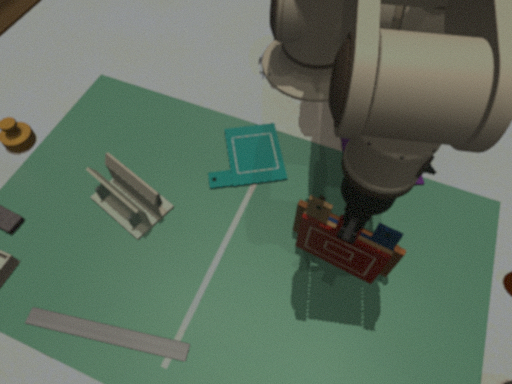

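```bash
python3 - <<'E'
from h import *
T=read_camera("top");cv2.imwrite("pics/t5.png",T["img"][:,:,::-1])
a=cv2.imread("pics/a5_s.png")[185:295,280:420];b=cv2.imread("pics/scene0.png")[185:295,280:420]
o=np.hstack([cv2.resize(x,(400,314),interpolation=cv2.INTER_CUBIC) for x in(b,a)])
cv2.imwrite("pics/cmp5.png",o)
a=cv2.imread("pics/t5.png")[125:215,95:215];b=cv2.imread("pics/top0.png")[125:215,95:215]
cv2.imwrite("pics/cmp5t.png",np.hstack([cv2.resize(x,(400,300),interpolation=cv2.INTER_CUBIC) for x in(b,a)]))
E
```

```text
(no output)
```

View pics/cmp5.png

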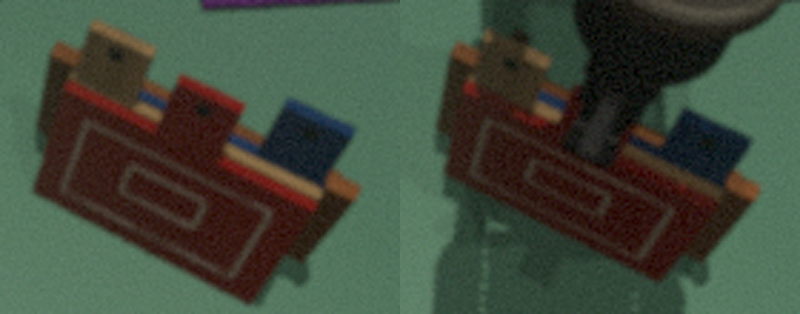

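View pics/cmp5t.png

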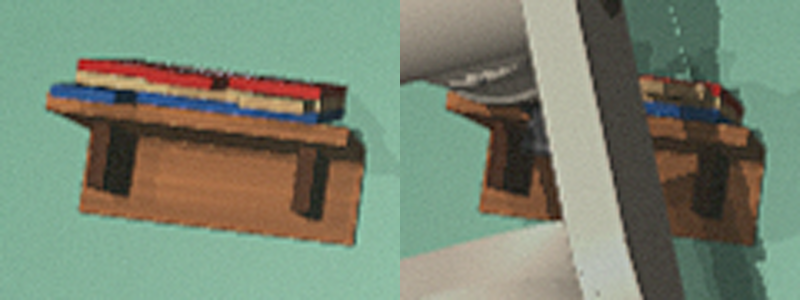

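```bash
python3 - <<'E'
from h import *
b=cv2.imread("pics/a5_s.png"); a=cv2.imread("pics/scene0.png")
for n,i in(("0",a),("5",b)):
    cv2.imwrite(f"pics/z{n}.png",cv2.resize(i[190:295,285:415],None,fx=6,fy=5.7,interpolation=cv2.INTER_CUBIC))
E
```

```text
(no output)
```

View pics/z5.png

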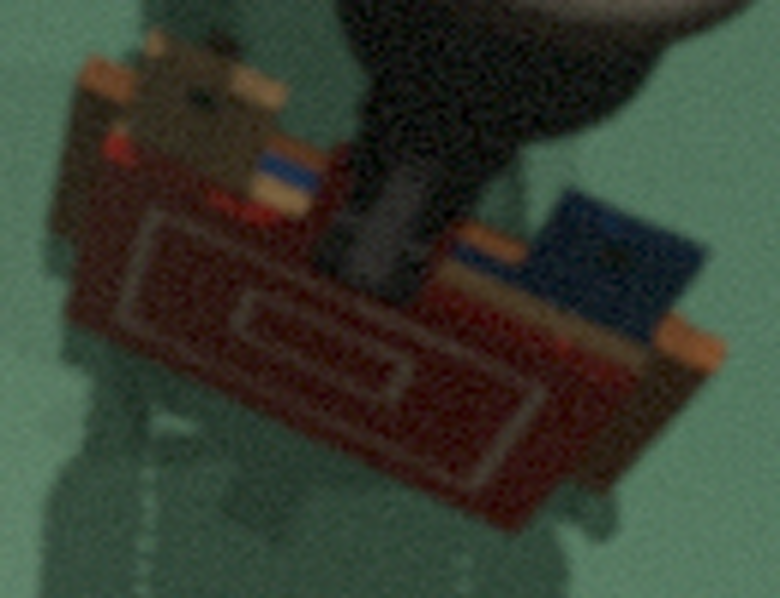

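View pics/z0.png

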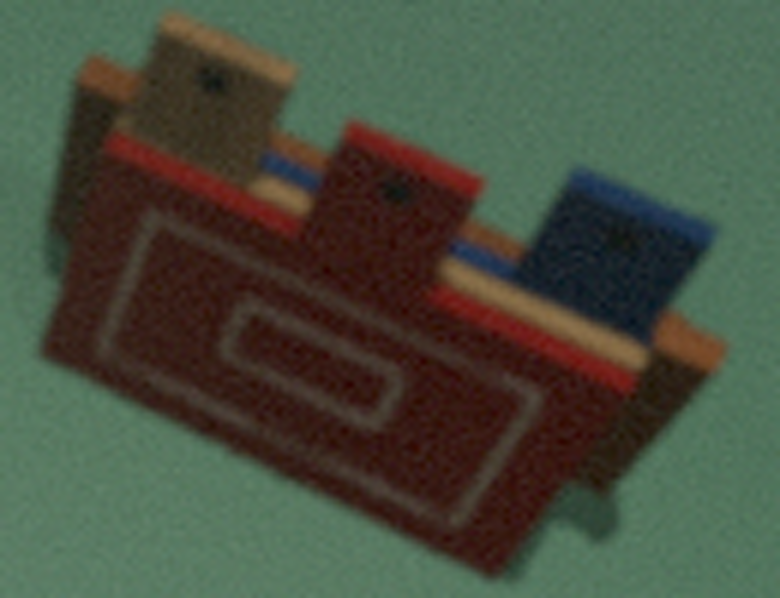

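The grip turned the red board upright. In doing so, its foot pushed the other two boards' feet toward the wall, so they now stand nearly vertical against it. I will ease the red board away from them in small steps, checking that they stay.

```bash
python3 -m pendant '{"translation":[[0.1,0,0],[0.1,0,0],[0,0,0]],"turn":[0,0,0],"fingers":[1,1,1]}'
python3 w.py a6
```

```text
time_s: 6.0
ee_pos: [0.5209, 0.2136, 0.1285]
tool_rot: [0.747, 0.665, 0.006, 0.005]
ft_force: [0.2, 0.0, -2.1]
gripper_width: 0.085
6.0 [0.52087158 0.21363321 0.12850205] 83.35192529909297 [ 0.16781852  0.04411947 -2.05043938] 0.08541803694333691
```

View pics/a6_w.png

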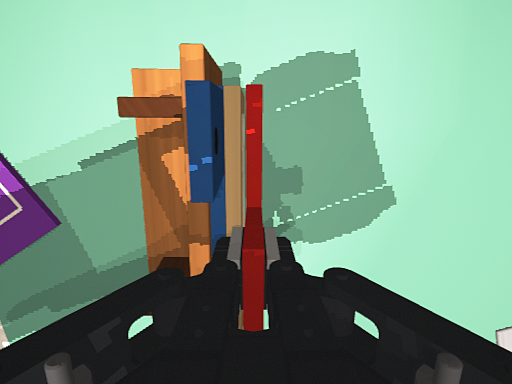

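A gap has opened between the red board (x≈255) and the wood (x≈233), and both others stayed at the wall. Move a little farther out, then lift.

```bash
python3 -m pendant '{"translation":[[0.2,0,0],[0.1,0,0.2],[0,0,0.4],[0,0,0.6],[0,0,0.7],[0,0,0.8],[0,0,0.8],[0,0,0.8],[0,0,0.8],[0,0,0.7],[0,0,0.4],[0,0,0]],"turn":[0,0,0,0,0,0,0,0,0,0,0,0],"fingers":[1,1,1,1,1,1,1,1,1,1,1,1]}'
python3 w.py a7
```

```text
time_s: 7.1
ee_pos: [0.5276, 0.2131, 0.2983]
tool_rot: [0.747, 0.665, 0.007, 0.005]
ft_force: [-0.3, -0.3, -1.0]
gripper_width: 0.085
7.1 [0.52756915 0.21307044 0.29829681] 83.33937297709134 [-0.25552274 -0.32255902 -1.04206676] 0.08458557626856225
```

View pics/a7.png

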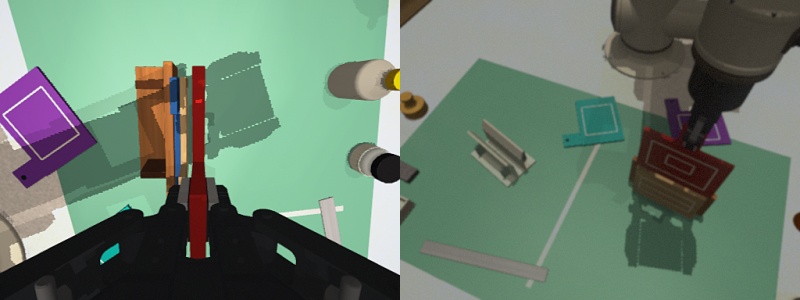

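```bash
python3 -m pendant '{"translation":[[0.05,-0.4,0],[0.05,-0.75,0],[0.05,-0.8,0],[0.05,-0.8,0],[0.05,-0.8,0],[0.05,-0.8,0],[0.05,-0.8,0],[0.05,-0.8,0],[0.05,-0.8,0],[0.05,-0.8,0],[0.05,-0.8,0],[0.05,-0.8,0]],"turn":[-0.1,-0.1,-0.1,-0.1,-0.1,-0.1,-0.1,-0.1,-0.1,-0.1,-0.1,-0.1],"fingers":[1,1,1,1,1,1,1,1,1,1,1,1]}'
```

```text
time_s: 8.2
ee_pos: [0.5366, -0.0281, 0.2789]
tool_rot: [0.779, 0.627, -0.003, -0.003]
ft_force: [1.1, 1.2, -1.5]
gripper_width: 0.084
```

```bash
python3 w.py a8
```

```text
8.2 [ 0.53662753 -0.02814087  0.2789124 ] 77.63478715177956 [ 1.11373798  1.18529667 -1.5437254 ] 0.08372071126928933
```

View pics/a8.png

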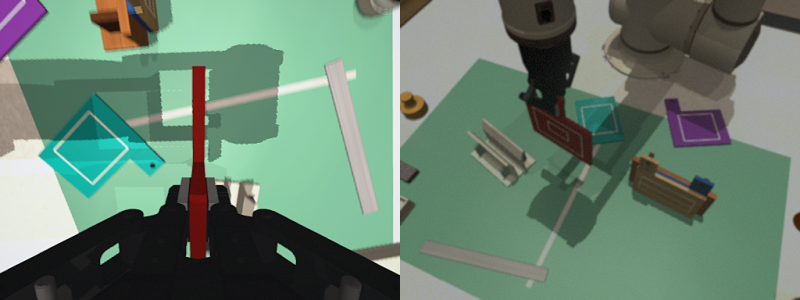

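```bash
python3 -m pendant '{"translation":[[0.05,-0.75,0],[0.05,-0.75,0],[0.05,-0.75,0],[0.05,-0.75,0],[0.05,-0.75,0],[0.05,-0.75,0],[0.05,-0.75,0],[0.05,-0.75,0],[0.05,-0.6,0],[0.05,-0.4,0],[0.05,-0.2,0],[0,0,0]],"turn":[-0.12,-0.12,-0.12,-0.12,-0.12,-0.12,-0.12,-0.12,-0.12,-0.12,0,0],"fingers":[1,1,1,1,1,1,1,1,1,1,1,1]}'
cat > w2.py <<'E'
import sys
from w import *
v=np.load("fit.npy")[3:]; n=sys.argv[1]
s=env.state();c=read_camera("wrist");s2=env.state();T=read_camera("top");S=read_camera("scene")
P=pose(s)@np.array(c["T_tool_cam"])
def H(z,x): return np.array([[-x,-.075,z],[x,-.075,z],[x,.075,z],[-x,.075,z]])
o=cv2.resize(c["img"][:,:,::-1],None,fx=1.5,fy=1.5)
for z,x in((.008,.05),(.086,.0215),(.008,.011)): draw(o,proj(c,hold(H(z,x),*v),P),(0,0,255),1.5,(0,0))
cv2.imwrite(f"pics/{n}_w.png",o)
for C,m,off in((S,"s",(60,90)),(T,"t",(270,60))):
    k=4.4;o=cv2.resize(C["img"][off[1]:off[1]+130,off[0]:off[0]+170,::-1],None,fx=k,fy=k,interpolation=cv2.INTER_CUBIC)
    cv2.imwrite(f"pics/{n}_{m}.png",o)
A=pose(s);e=(s["ee_pos"]-[v[0],v[1],0])@Rz(v[2])
print(s["time_s"],s["ee_pos"],"off in holder x,y mm",e[:2]*1e3,"yaw err deg",np.degrees(np.arctan2(A[1,0],A[0,0])-v[2])-90,s["ft_force"],s["gripper_width"],s["tool_rot"])
E
python3 w2.py b1
```

```text
time_s: 9.3
ee_pos: [0.546, -0.2179, 0.2662]
tool_rot: [0.811, 0.585, -0.008, -0.011]
ft_force: [0.5, 0.8, -2.1]
gripper_width: 0.083
9.3 [ 0.54596941 -0.21792406  0.26624573] off in holder x,y mm [-4.6420708  -1.41015542] yaw err deg -0.5606963912235443 [ 0.49559781  0.81354313 -2.09567002] 0.0831583533846571 [ 0.81100823  0.58488292 -0.0075655  -0.01097222]
```

View pics/b1_w.png

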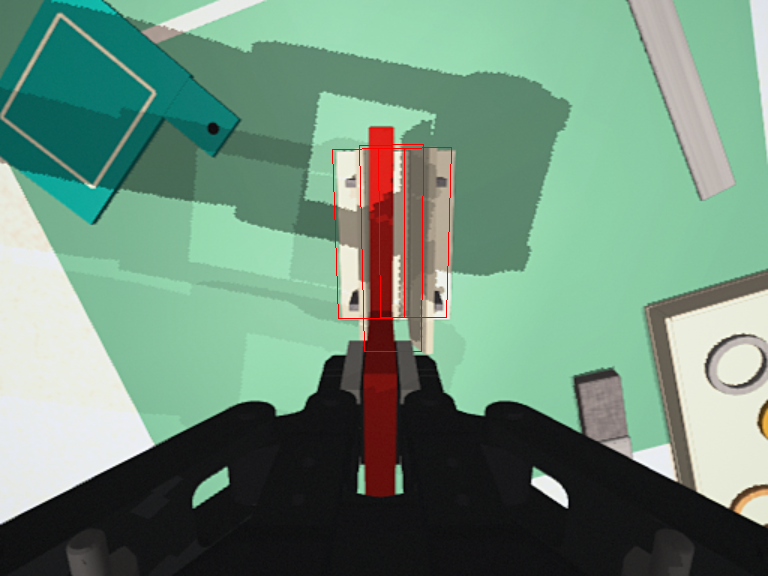

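View pics/b1_s.png

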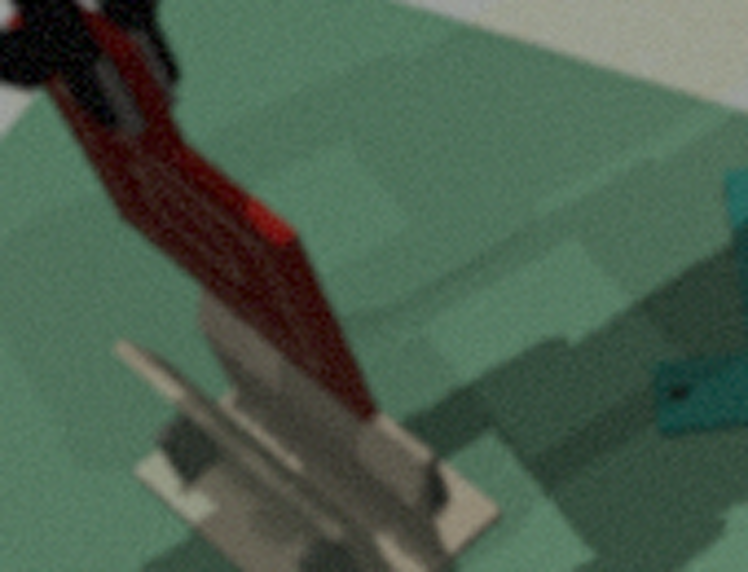

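View pics/b1_t.png

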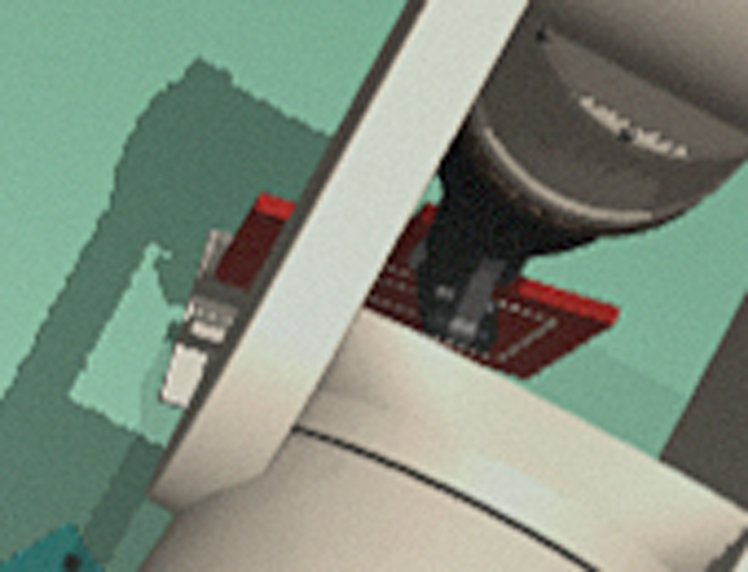

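```bash
python3 -m pendant '{"translation":[[0.2,0.02,0],[0,0,0]],"turn":[0.12,0],"fingers":[1,1]}'
python3 - <<'E'
from w import *
c=read_camera("wrist")
for d in(0,.0015,-.0015): print(d,proj(c,[[.08+d,0,.0088],[.02+d,0,.0088],[-.02+d,0,-.041]],c["T_tool_cam"]).round(1).tolist())
im=c["img"][:,:,::-1]
col=im[60:130,254].astype(int); print([ (60+i,r.tolist()) for i,r in enumerate(col[15:35],15)][::2])
print("tool z",pose(env.state())[:3,2])
E
python3 w2.py b2
```

```text
time_s: 9.62
ee_pos: [0.5515, -0.2146, 0.2673]
tool_rot: [0.807, 0.59, -0.007, -0.01]
ft_force: [0.6, 0.2, -1.4]
gripper_width: 0.088
0 [[252.2, 75.4], [252.6, 198.6], [252.7, 331.6]]
0.0015 [[252.2, 72.0], [252.6, 195.9], [252.7, 328.4]]
-0.0015 [[252.2, 78.8], [252.6, 201.4], [252.7, 334.8]]
[(75, [186, 223, 160]), (77, [187, 223, 161]), (79, [187, 223, 163]), (81, [186, 224, 161]), (83, [193, 237, 157]), (85, [7, 14, 230]), (87, [28, 34, 225]), (89, [27, 35, 223]), (91, [26, 33, 225]), (93, [28, 34, 225])]
tool z [-0.02385549  0.00835709 -0.99968049]
9.6667 [ 0.55123265 -0.21464387  0.26741352] off in holder x,y mm [-0.63706714  3.32496486] yaw err deg 0.18635751624415775 [-0.94358467  1.29661133 -1.07560174] 0.08272812658732376 [ 0.80718472  0.59016359 -0.00716301 -0.01041384]
```

View pics/b2_w.png

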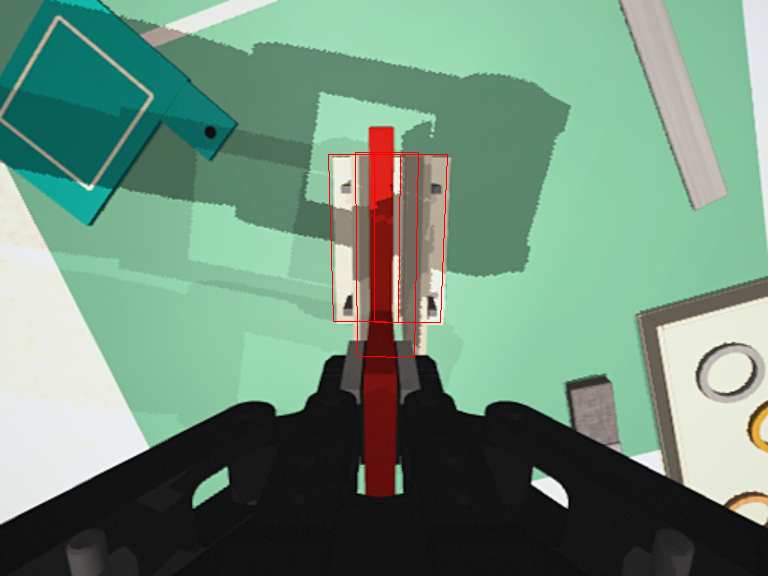

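View pics/b2_s.png

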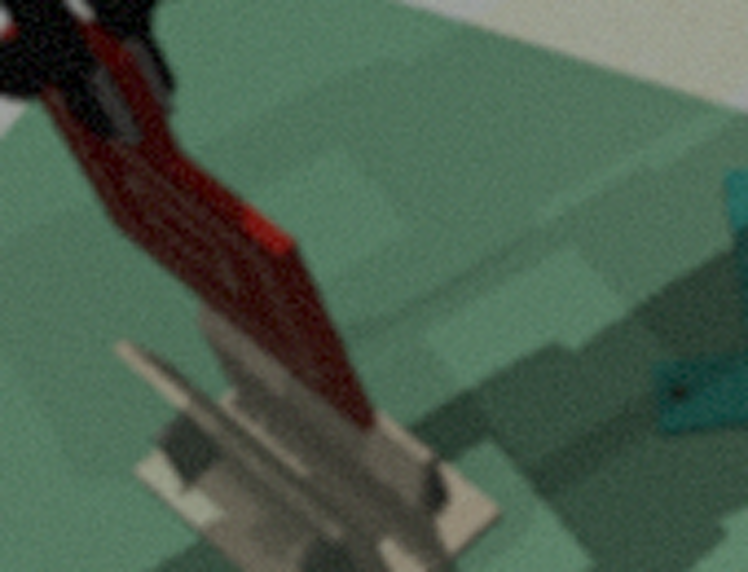

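```bash
python3 - <<'E'
from w import *
c=read_camera("wrist")
cv2.imwrite("pics/b3w.png",cv2.resize(c["img"][70:345,200:310,::-1],None,fx=2.1,fy=2.1,interpolation=cv2.INTER_CUBIC))
for z in(.005,.0088,.012,.016): print(z,proj(c,[[.08,0,z],[.02,0,z],[.02,0,z-.05]],c["T_tool_cam"]).round(1).tolist())
E
```

```text
0.005 [[252.2, 74.6], [252.6, 200.8], [252.4, 242.9]]
0.0088 [[252.2, 75.4], [252.6, 198.6], [252.5, 238.4]]
0.012 [[252.2, 76.1], [252.6, 196.9], [252.5, 234.8]]
0.016 [[252.2, 76.9], [252.6, 194.8], [252.5, 230.6]]
```

View pics/b3w.png

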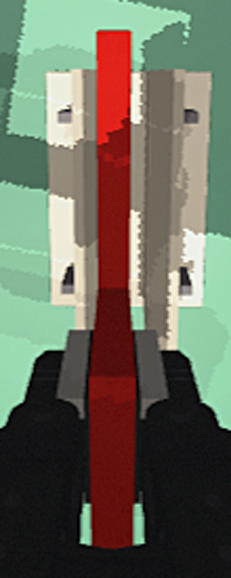

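```bash
python3 - <<'E'
from w import *
from scipy.optimize import least_squares
S=read_camera("scene");s=env.state();T=pose(s)
f=lambda x,y:[60+x/4.4-.4,90+y/4.4-.4]
U=np.array([f(290,255),f(374,432),f(122,228)])
L=np.array([[.08,0,.0088],[.08,0,.1288],[-.08,0,.1288]])
# tool y: +n direction? front face at +x(world)
sg=np.sign(T[0,1]);L[:,1]=sg*.004
def g(v): 
    P=(L+[v[0],0,v[1]])@T[:3,:3].T+T[:3,3]; return (proj(S,P)-U).ravel()
r=least_squares(g,[0,0]);print(r.x*1e3,r.fun.round(1), sg)
def g(v): 
    P=(L+v)@T[:3,:3].T+T[:3,3]; return (proj(S,P)-U).ravel()
r=least_squares(g,[0,0,0]);print(r.x*1e3,r.fun.round(1))
E
```

```text
[  9.38939023 -13.21517316] [-0.7 -0.5  0.6  1.2 -0.3 -0. ] 1.0
[ 0.00539475 -3.58917156 -1.1575027 ] [-0.6 -0.4  0.2  0.4  0.5  0.2]
```

```bash
python3 -m pendant '{"translation":[[0.17,-0.06,0],[0,0,-0.4],[0,0,-0.5],[0,0,-0.5],[0,0,-0.2],[0,0,0]],"turn":[0,0,0,0,0,0],"fingers":[1,1,1,1,1,1]}'
python3 w2.py b4; python3 -c "
from w import *
print(pose(env.state())[:3,2])"
```

```text
time_s: 10.42
ee_pos: [0.5551, -0.2169, 0.2222]
tool_rot: [0.808, 0.589, -0.007, -0.011]
ft_force: [-0.4, -0.0, -2.6]
gripper_width: 0.085
10.4167 [ 0.55508348 -0.21686503  0.22224734] off in holder x,y mm [3.70911868 2.39057253] yaw err deg 0.09253763620769462 [-0.40640393 -0.02299116 -2.60185374] 0.08492322425950402 [ 0.80766176  0.58949887 -0.00744983 -0.01086551]
[-0.02283525  0.00764652 -0.99971   ]
```

View pics/b4_s.png

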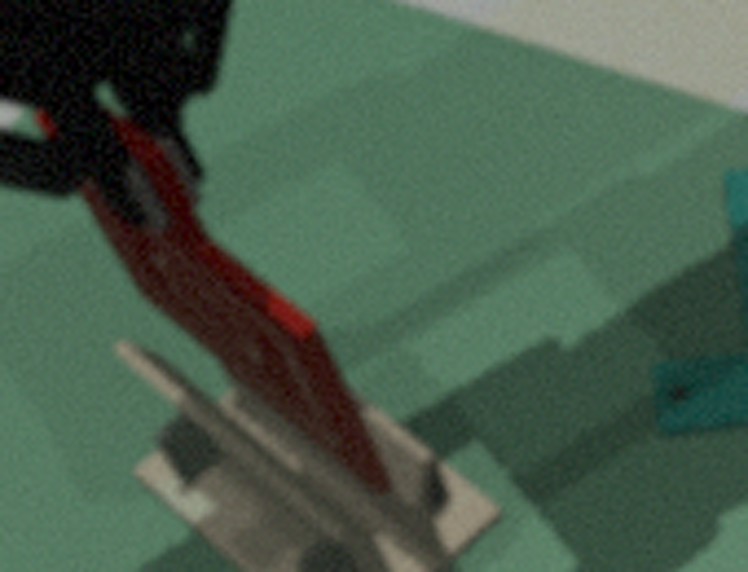

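View pics/b4_w.png

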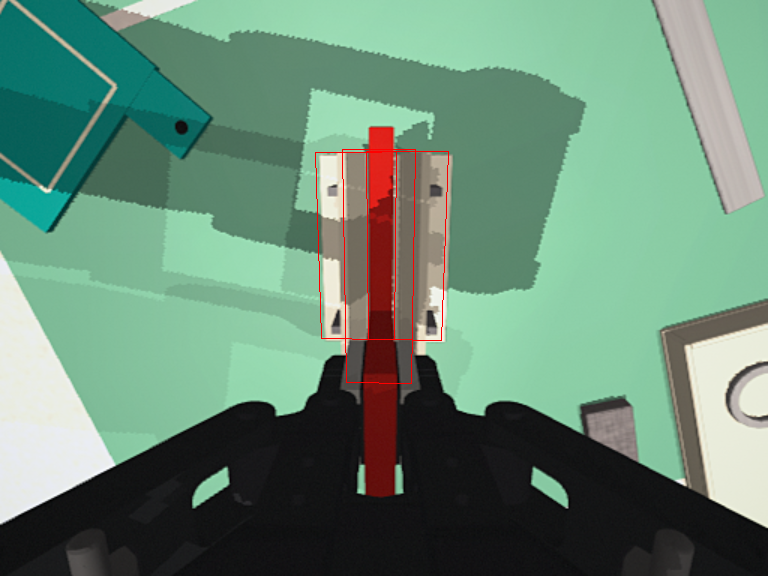

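View pics/b4_t.png

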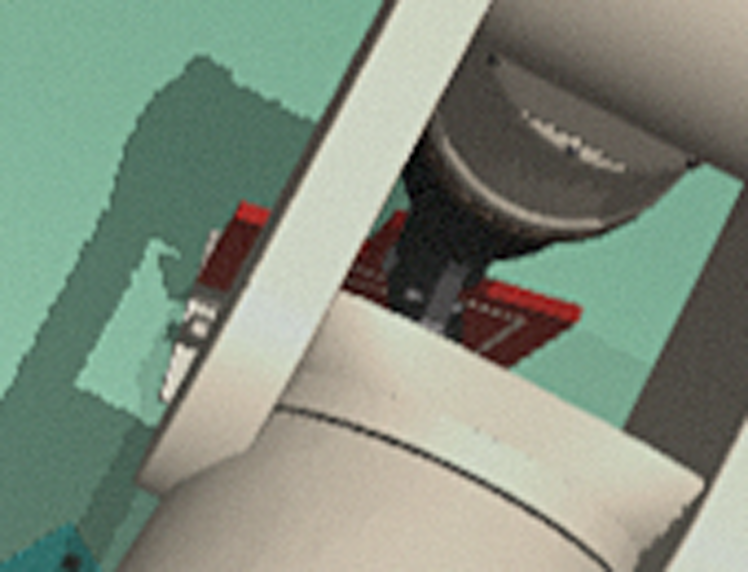

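The wrist view shows the board (x 369–394) midway between the cheeks (345 and 415). I keep lowering.

```bash
python3 -m pendant '{"translation":[[0,0,-0.3],[0,0,-0.4],[0,0,-0.4],[0,0,-0.4],[0,0,-0.3],[0,0,-0.3],[0,0,-0.1],[0,0,0]],"turn":[0,0,0,0,0,0,0,0],"fingers":[1,1,1,1,1,1,1,1]}'
python3 w2.py b5
```

```text
time_s: 11.23
ee_pos: [0.5555, -0.2171, 0.1639]
tool_rot: [0.808, 0.589, -0.007, -0.009]
ft_force: [0.1, 0.2, -0.8]
gripper_width: 0.089
11.2333 [ 0.55545995 -0.21711165  0.1639303 ] off in holder x,y mm [4.1430477  2.27117125] yaw err deg 0.09032911383525288 [ 0.06291882  0.16957313 -0.78048037] 0.08853921506223704 [ 0.80769281  0.58949197 -0.00672613 -0.00928988]
```

View pics/b5_s.png

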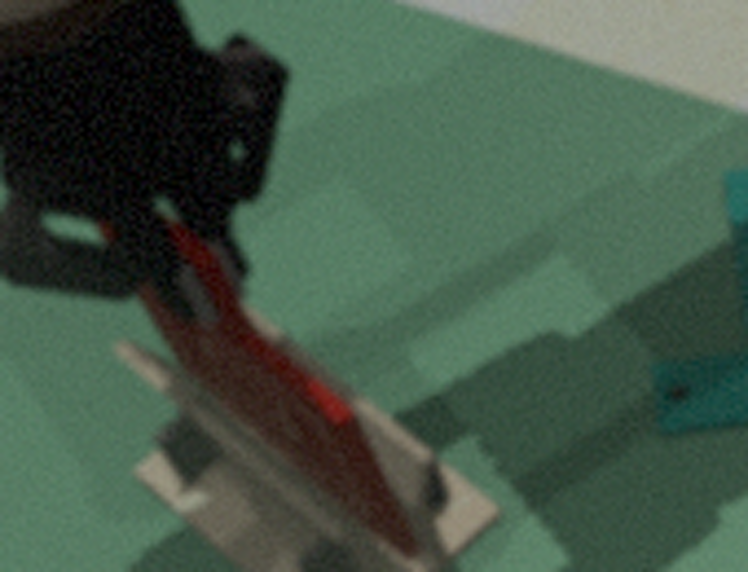

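View pics/b5_w.png

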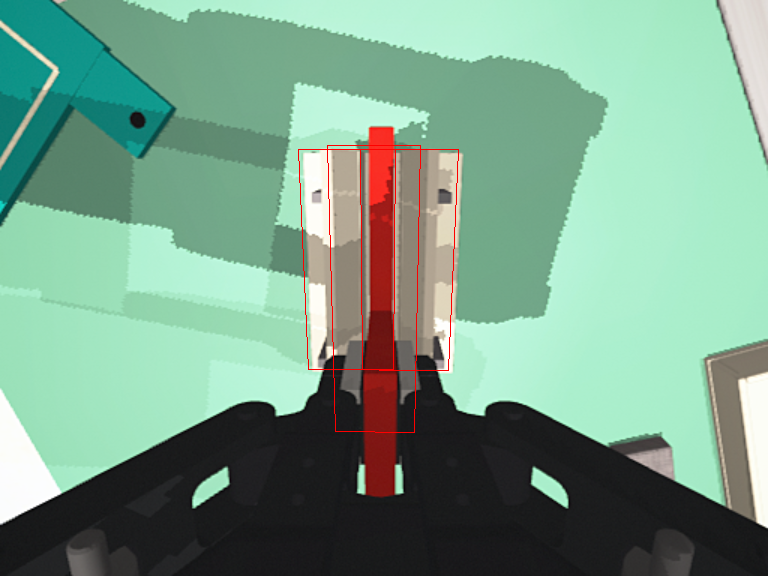

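```bash
python3 -m pendant '{"translation":[[0,0,-0.3],[0,0,-0.3],[0,0,-0.2],[0,0,-0.1],[0,0,0]],"turn":[0,0,0,0,0],"fingers":[1,1,1,1,1]}'
```

```text
time_s: 11.8
ee_pos: [0.5563, -0.2176, 0.1415]
tool_rot: [0.808, 0.59, -0.006, -0.008]
ft_force: [-0.1, 0.5, -1.9]
gripper_width: 0.086
```

```bash
python3 -m pendant '{"translation":[[0,0,-0.1],[0,0,-0.06],[0,0,0]],"turn":[0,0,0],"fingers":[1,1,1]}'
```

```text
time_s: 12.05
ee_pos: [0.5563, -0.2175, 0.137]
tool_rot: [0.808, 0.59, -0.006, -0.008]
ft_force: [-0.6, 0.5, -2.3]
gripper_width: 0.083
```

```bash
python3 w2.py b6; python3 - <<'E'
from w import *
v=np.load("fit.npy")[3:]
s=env.state();c=read_camera("wrist");P=pose(s)@np.array(c["T_tool_cam"])
im=c["img"][:,:,::-1]
cv2.imwrite("pics/b6wc.png",cv2.resize(im[60:260,190:330],None,fx=3,fy=3,interpolation=cv2.INTER_CUBIC))
# centre of board top edge ends: at top z=s.z-.0088
for d in(-.004,-.002,0,.002,.004):
    print(d,proj(c,hold([[0,.08+d,s["ee_pos"][2]-.0088],[0,.02+d,s["ee_pos"][2]-.0088],[0,.02+d,s["ee_pos"][2]+.041]],*v),P).round(1).tolist(), )
print("lip ends",proj(c,hold([[.0215,.075,.086],[-.0215,.075,.086]],*v),P).round(1).tolist())
E
```

```text
12.05 [ 0.55629518 -0.21754325  0.13701834] off in holder x,y mm [5.07034591 2.11625614] yaw err deg 0.09134331926166794 [-0.58072163  0.53058154 -2.33323717] 0.08345344538098784 [ 0.80770447  0.58950758 -0.00593958 -0.00768245]
-0.004 [[241.9, 89.2], [243.0, 209.8], [236.3, 253.5]]
-0.002 [[241.8, 84.7], [243.0, 206.1], [236.2, 248.5]]
0 [[241.8, 80.2], [243.0, 202.5], [236.1, 243.5]]
0.002 [[241.7, 75.7], [242.9, 198.8], [236.0, 238.4]]
0.004 [[241.7, 71.1], [242.9, 195.1], [235.9, 233.3]]
lip ends [[281.1, 94.9], [210.3, 95.0]]
```

View pics/b6wc.png

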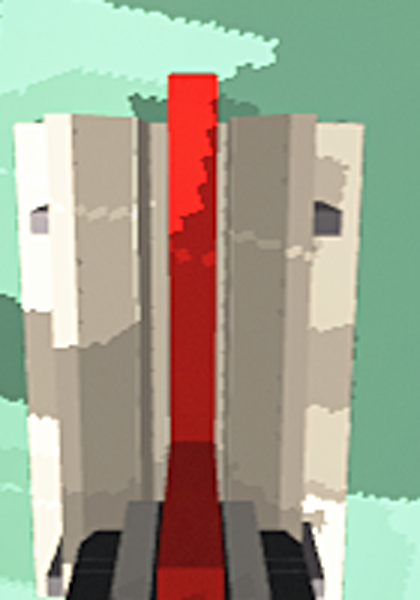

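View pics/b6_s.png

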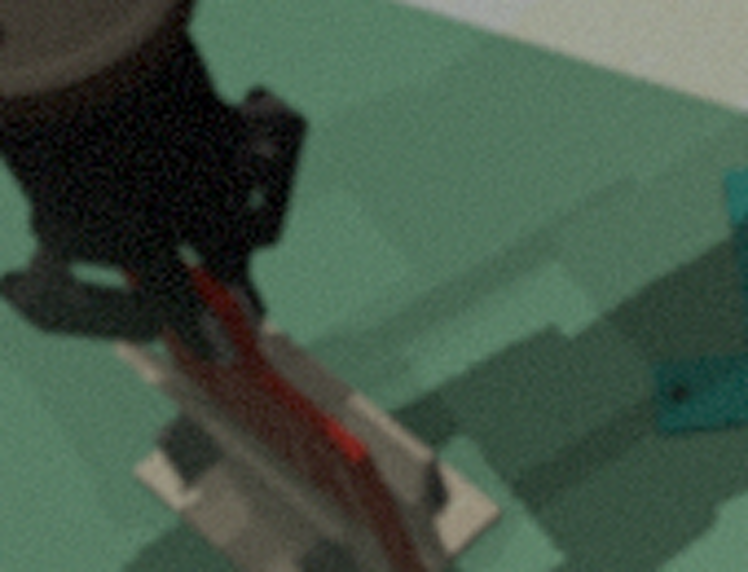

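View pics/b6_t.png

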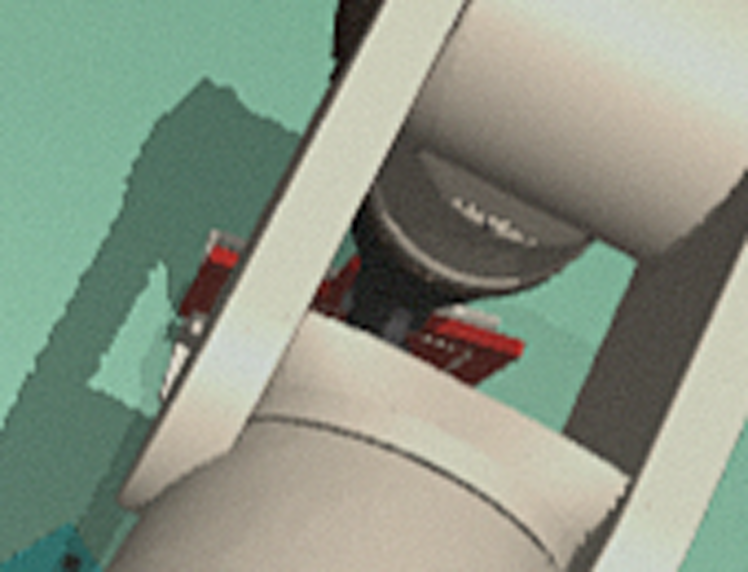

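```bash
python3 -m pendant '{"translation":[[0,0,-0.06],[0,0,0]],"turn":[0,0],"fingers":[1,1]}'; python3 -m pendant '{"translation":[[0,0,-0.06],[0,0,0]],"turn":[0,0],"fingers":[1,1]}'
```

```text
time_s: 12.42
ee_pos: [0.5567, -0.2178, 0.1365]
tool_rot: [0.808, 0.59, -0.006, -0.007]
ft_force: [-0.5, 0.5, -1.6]
gripper_width: 0.086
time_s: 12.58
ee_pos: [0.5571, -0.2186, 0.1364]
tool_rot: [0.808, 0.589, -0.005, -0.005]
ft_force: [0.6, 0.1, -1.7]
gripper_width: 0.086
```

```bash
python3 -m pendant '{"translation":[[0,0,-0.12],[0,0,-0.12],[0,0,0]],"turn":[0,0,0],"fingers":[1,1,1]}'
```

```text
time_s: 12.83
ee_pos: [0.5592, -0.2201, 0.137]
tool_rot: [0.808, 0.589, -0.004, -0.001]
ft_force: [0.7, 0.1, -1.6]
gripper_width: 0.089
```

```bash
python3 w2.py b7; python3 -c "
from w import *
s=env.state();print(pose(s)[:3,2],s['wrist_torque'],s['joint_efforts'])"
```

```text
12.8333 [ 0.55921052 -0.22014432  0.13696586] off in holder x,y mm [8.64244361 0.53358361] yaw err deg 0.0634727337802019 [ 0.74955768  0.12168555 -1.56059556] 0.08917882230058455 [ 0.80788282  0.58933167 -0.00355782 -0.00093545]
[-0.0078976  -0.00260093 -0.99996543] [-0.20634231  0.11629608 -0.01414208] [ 2.38397129e+00 -7.48281455e+01 -5.09718490e+01  1.03091653e+00
  3.16062625e-01 -3.76006588e-03]
```

View pics/b7_s.png

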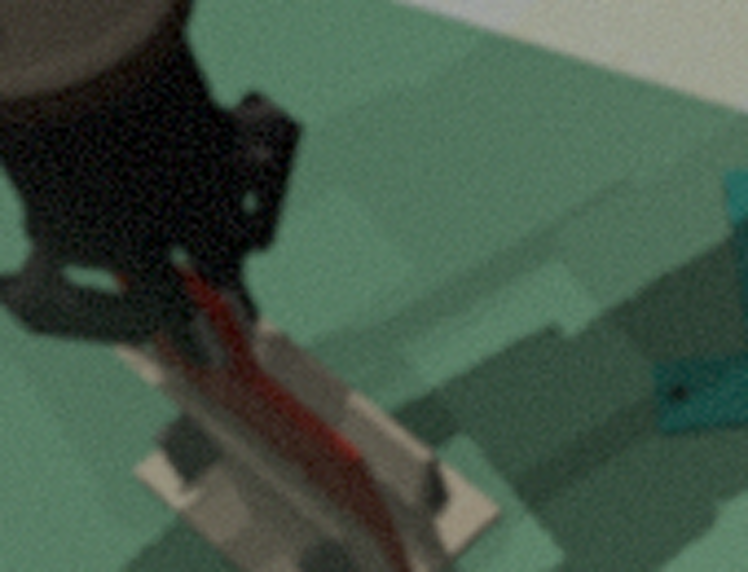

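View pics/b7_w.png

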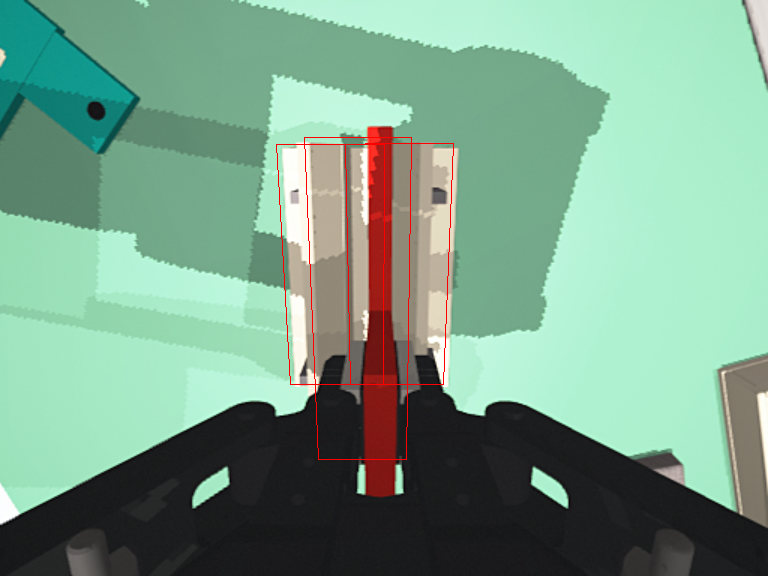

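The board has reached the floor: z stopped at 0.137 m, which puts its foot at 8 mm. Pressing on shifted it sideways, so I lift slightly, recentre, and touch down again.

```bash
python3 -m pendant '{"translation":[[0,0,0.12],[-0.13,0.1,0],[0,0,0]],"turn":[0,0,0],"fingers":[1,1,1]}'; python3 w2.py b8
```

```text
time_s: 13.23
ee_pos: [0.555, -0.2173, 0.1379]
tool_rot: [0.808, 0.589, -0.004, -0.002]
ft_force: [0.2, -0.1, -1.5]
gripper_width: 0.086
13.2333 [ 0.55503086 -0.21732834  0.13792893] off in holder x,y mm [3.80098588 1.93342881] yaw err deg 0.05922061770004916 [ 0.2015497  -0.056887   -1.54331906] 0.08642166363210721 [ 0.80790197  0.58929555 -0.0044441  -0.00232581]
```

View pics/b8_w.png

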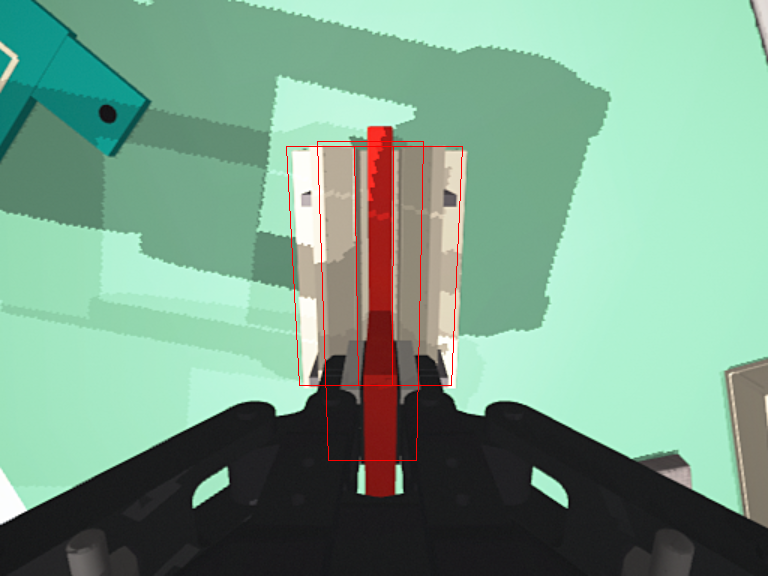

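```bash
python3 -m pendant '{"translation":[[0,0,-0.06],[0,0,0],[0,0,0]],"turn":[0,0,0],"fingers":[1,1,1]}' && python3 -m pendant '{"translation":[[0,0,0],[0,0,0],[0,0,0],[0,0,0],[0,0,0],[0,0,0]],"turn":[0,0,0,0,0,0],"fingers":[0.6,0.2,-0.2,-0.6,-1,-1]}'; python3 w2.py b9
```

```text
time_s: 13.63
ee_pos: [0.5555, -0.2177, 0.1362]
tool_rot: [0.808, 0.589, -0.004, -0.002]
ft_force: [-0.2, -0.8, 2.5]
gripper_width: 0.081
time_s: 14.13
ee_pos: [0.5558, -0.2179, 0.1365]
tool_rot: [0.808, 0.589, -0.004, -0.002]
ft_force: [0.1, 0.3, 0.4]
gripper_width: 0.894
14.1333 [ 0.55578663 -0.21786989  0.13651238] off in holder x,y mm [4.68634766 1.64949883] yaw err deg 0.054963655753923035 [0.09989967 0.29503135 0.39842447] 0.8941314378163139 [ 0.80792506  0.58926739 -0.00420912 -0.00182395]
```

View pics/b9_w.png

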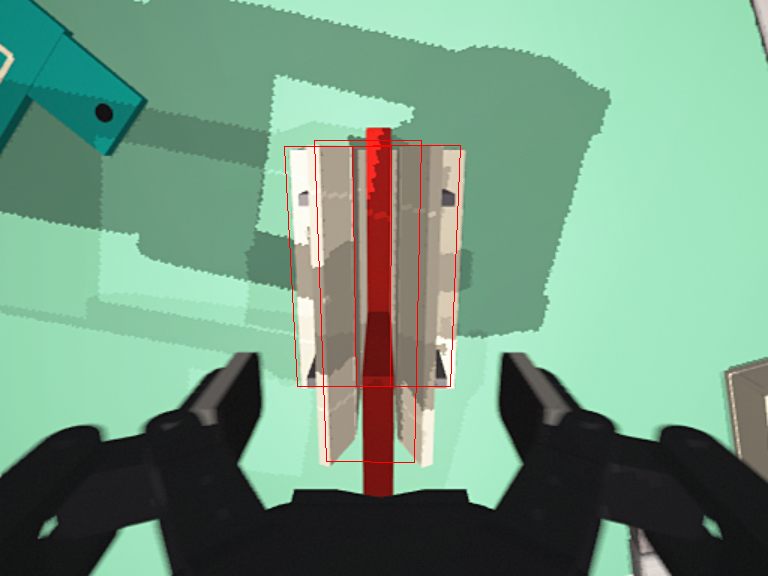

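Touchdown showed as +2.5 N, then the board was released and stands in the slot (379,130–490). I retreat upward and back.

```bash
python3 -m pendant '{"translation":[[0,0,0.2],[0,0,0.4],[0,0,0.7],[0,0,0.8],[0,0,0.8],[0,0,0.8],[0,0,0.8],[0,-0.5,0.6],[-0.3,-0.8,0],[-0.5,-0.8,0],[-0.5,-0.8,0],[-0.5,-0.8,0]],"turn":[0,0,0,0,0,0,0,0,0,0,0,0],"fingers":[-1,-1,-1,-1,-1,-1,-1,-1,-1,-1,-1,-1]}' && python3 -m pendant '{"translation":[[-0.5,-0.8,0],[-0.5,-0.8,0],[-0.5,-0.8,0],[-0.5,-0.8,0],[-0.5,-0.8,0],[-0.5,-0.5,0],[-0.3,-0.2,0],[0,0,0],[0,0,0]],"turn":[0,0,0,0,0,0,0,0,0],"fingers":[-1,-1,-1,-1,-1,-1,-1,-1,-1]}'
python3 - <<'E'
from h import *
S=read_camera("scene");T=read_camera("top")
for c,n in((S,"s"),(T,"t")): cv2.imwrite(f"pics/e_{n}.png",c["img"][:,:,::-1])
k=6
crop=lambda c,x,y,w,h:cv2.resize(c["img"][y:y+h,x:x+w,::-1],(400,300),interpolation=cv2.INTER_CUBIC)
o=np.vstack([np.hstack([crop(S,75,120,160,120),crop(S,270,180,160,120)]),np.hstack([crop(T,290,85,120,90),crop(T,95,125,120,90)])])
cv2.imwrite("pics/e_c.png",o)
E
```

```text
time_s: 15.28
ee_pos: [0.5099, -0.309, 0.2816]
tool_rot: [0.806, 0.592, -0.003, 0.001]
ft_force: [-0.1, 0.5, -0.6]
gripper_width: 1.002
time_s: 16.03
ee_pos: [0.4201, -0.4345, 0.2908]
tool_rot: [0.807, 0.59, -0.003, 0.005]
ft_force: [-0.9, 0.5, -0.1]
gripper_width: 0.999
```

View pics/e_c.png

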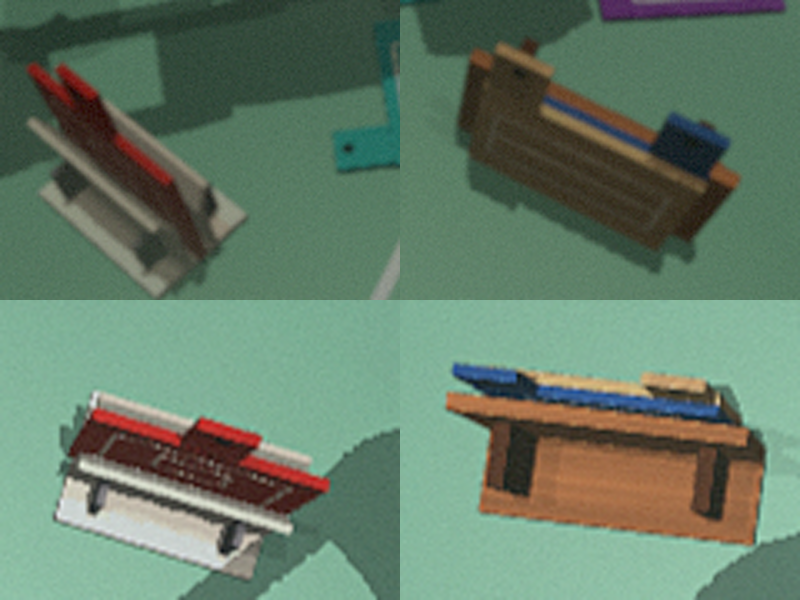

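View pics/e_s.png

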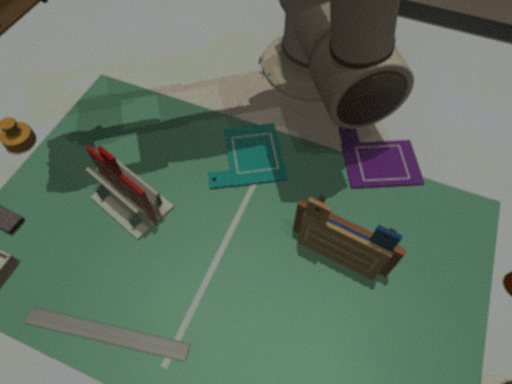

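```bash
python3 - <<'E'
import cv2
a=cv2.imread("pics/e_s.png"); b=cv2.imread("pics/e_t.png")
R=lambda i,x,y,w,h,k:cv2.resize(i[y:y+h,x:x+w],None,fx=k,fy=k,interpolation=cv2.INTER_CUBIC)
cv2.imwrite("pics/f1.png",R(a,285,190,125,95,6));cv2.imwrite("pics/f2.png",R(b,100,135,110,60,7))
cv2.imwrite("pics/f3.png",R(a,80,140,100,100,6));cv2.imwrite("pics/f4.png",R(b,300,105,100,80,7))
E
```

```text
(no output)
```

View pics/f1.png

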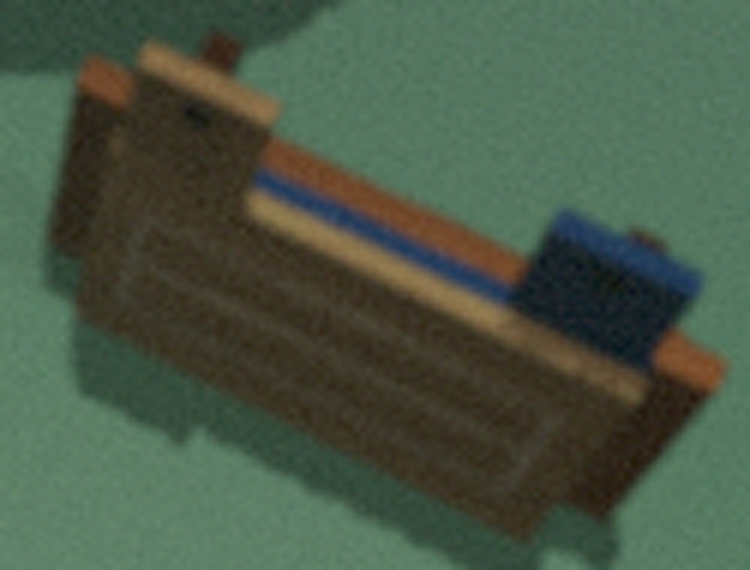

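View pics/f2.png

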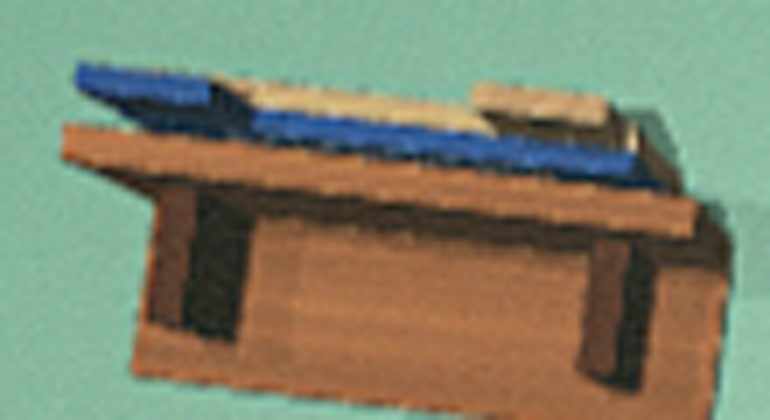

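View pics/f3.png

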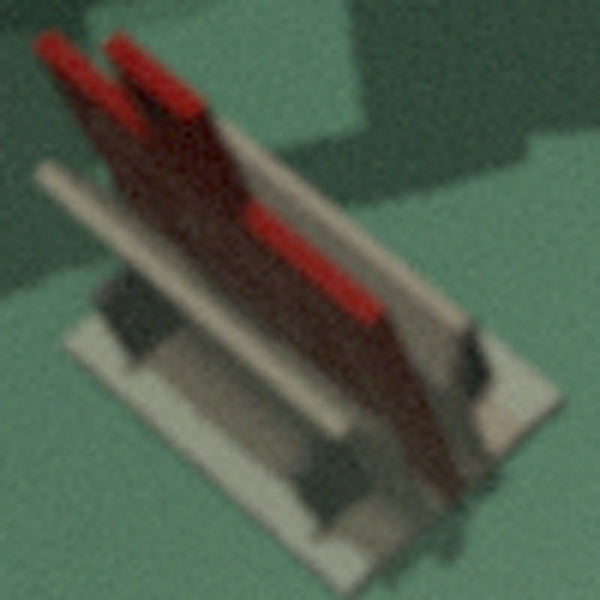

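View pics/f4.png

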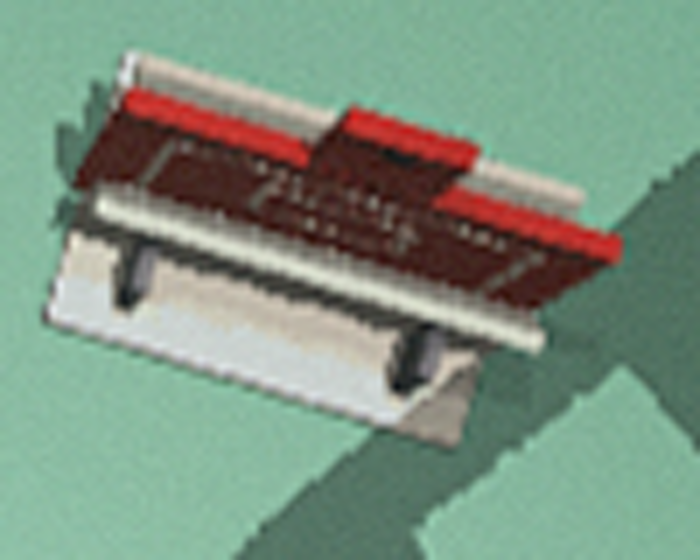

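```bash
cat > fit2.py <<'E'
from h import *
from scipy.optimize import least_squares
S=read_camera("scene");T=read_camera("top")
s=lambda x,y:[285+x/6-.4,190+y/6-.4]; t=lambda x,y:[100+x/7-.4,135+y/7-.4]
f3=lambda x,y:[80+x/6-.4,140+y/6-.4]; f4=lambda x,y:[300+x/7-.4,105+y/7-.4]
def run(n,LS,US,LT,UT,x0,lift=0):
    f=lambda v:np.r_[(proj(S,board(LS,*v)+[0,0,lift])-US).ravel(),(proj(T,board(LT,*v)+[0,0,lift])-UT).ravel()]
    r=least_squares(f,x0,x_scale=[.01,.01,.05,1]);print(n,"x y",r.x[:2].round(4),"yaw",np.degrees(r.x[2]).round(2),"lean",r.x[3].round(2));print(np.round(r.fun.reshape(-1,2),1).tolist());return r.x
a=.004
w=run("wood",np.array([[a,-.08,0],[a,.08,0],[-a,-.078,.17],[-a,-.038,.17],[a,-.038,.17],[a,.08,.12]]),np.array([s(78,320),s(533,540),s(148,40),s(283,103),s(272,125),s(640,402)]),
 np.array([[a,-.038,.17],[a,-.078,.17],[-a,-.078,.17],[-a,-.038,.17]]),np.array([t(475,83),t(612,100),t(608,122),t(475,103)]),[.51,.21,-.11,2])
b=run("blue",np.array([[-a,.038,.17],[-a,.078,.17],[a,.078,.17],[a,.038,.17]]),np.array([s(565,208),s(703,270),s(692,293),s(550,232)]),
 np.array([[a,.078,.17],[a,.038,.17],[-a,.078,.17],[-a,.038,.17],[a,-.08,.12],[-a,-.08,.12]]),np.array([t(80,62),t(215,78),t(82,85),t(205,105),t(638,147),t(634,172)]),[.50,.21,-.11,2])
r=run("red",np.array([[a,.08,0],[a,.08,.12],[-a,.08,.12],[-a,-.08,.12],[-a,.02,.17],[a,.02,.17]]),np.array([f3(450,505),f3(370,322),f3(385,300),f3(48,30),f3(207,100),f3(192,115)]),
 np.array([[a,.08,.12],[-a,.08,.12],[a,-.08,.12],[-a,-.08,.12],[a,.02,.17],[a,-.02,.17],[-a,-.02,.17],[-a,.02,.17]]),np.array([f4(125,90),f4(122,112),f4(622,238),f4(618,262),f4(350,106),f4(482,146),f4(475,170),f4(338,130)]),[.55,-.21,-.31,-2],.008)
v=np.load("fit.npy")[3:];e=(np.array([r[0],r[1],0])-[v[0],v[1],0])@Rz(v[2]);print("red in holder mm",e[:2]*1e3,"yaw",np.degrees(r[2]-v[2]))
E
python3 fit2.py
```

```text
wood x y [0.5079 0.2126] yaw -6.59 lean -0.49
[[-1.3, -1.1], [-1.3, -0.0], [-0.3, 0.3], [-0.4, 0.1], [-0.5, 0.3], [-0.6, -0.8], [-1.1, -0.2], [-1.4, -0.5], [-1.3, 0.2], [-1.6, 0.8]]
blue x y [0.5044 0.2121] yaw -6.73 lean 0.8
[[-1.7, -0.6], [-0.3, 0.4], [-0.1, 0.6], [-1.0, -0.6], [-0.8, 0.1], [-0.8, -0.0], [-1.6, 0.7], [0.2, -0.0], [-0.6, -0.1], [-0.5, -0.0]]
red x y [ 0.5518 -0.2204] yaw -17.3 lean 0.37
[[0.3, 0.1], [-0.1, -0.2], [0.8, 0.6], [0.4, -0.1], [0.4, -0.4], [-0.7, -0.0], [0.4, -0.4], [-0.2, -0.1], [0.5, -0.2], [0.1, -0.2], [-0.0, -0.0], [-0.1, -0.1], [-0.2, 0.1], [0.6, 0.2]]
red in holder mm [ 1.63782522 -1.99241984] yaw 0.5430852518297221
```

```bash
python3 -c "
from cell import env
s=env.state();print(s['time_s'],s['ft_force'],s['ee_pos'])
print(env.finish_job())"
```

```text
16.2333 [ 0.47614151 -0.25418851 -0.04084773] [ 0.42078078 -0.43385883  0.29033092]
the job is handed in; nothing more can be done
None
```

I drew the red board out of the stack and stood it tab up in the white holder, but the blue and wooden boards no longer lean as they did. I lowered the red board until the floor of the slot pushed back (+2.5 N). Then I let go, backed the arm clear, and handed the job in at 16.2 s.

**Red board:** a camera fit after release puts it about 2 mm from the middle along the slot. It is turned about 0.5° from the slot and nearly upright. The wrist view before release put it within about 1 mm of the middle; the two agree within the calibration error.

**First touchdown:** pressing on after the board had reached the slot floor pushed it about 4 mm sideways, toward a cheek. I raised it slightly, recentred it and lowered it again.

**What went wrong:** as the jaws closed they turned the red board upright. Its foot pushed the feet of the blue and wooden boards roughly 14–18 mm toward the wall. That is more than the board's thickness you allowed. They were not gripped, lifted or toppled and are still at the wall, but they now stand almost vertical (fitted lean about 0.8° and -0.5°, originally 10°). I left them alone, because putting the lean back would have meant gripping and dragging them.

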